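Lock the whetstone into the sharpening dock and hold the key

TASK

Seat the whetstone flat and square in the pocket of the sharpening dock. Then take the key from its wooden block, push it fully home in the dock's lock (two wafers inside stick, so rock the key a little to one side, then to the other, as you press), and turn it a quarter turn clockwise so that the tongue slides over the end of the stone. The lock springs back, so finish while still gripping the key, fully home and turned; leave the ramekin, the salt shaker and the spice jar where they are.

Things in the scene. Friction and masses are not known exactly. Their poses are not given: they have to be found in the camera images.
- stone_mid (a point): Centre of the whetstone, a loose plain block 60 mm (its x) by 180 mm (its y) by 28 mm (its z), grey over reddish brown, about 0.36 kg, lying flat on the worktable. It may go into the pocket either way round.
- pocket (a point): Centre of the floor of the pocket in the fixed dock, 12 mm above the worktable. Pocket 64 (its x) by 184 mm (its y): 2 mm clear of the stone on every side. Walls 11 mm high: upright for 6 mm, then flaring out by 4 mm. On each long side they stand only near the ends; the middle 108 mm is open down to the floor level, so fingers that hold the stone across its width fit. z is up.
- dock: The fixed dock: dark steel base 88 (x) by 266 mm (y), 12 mm high, with the pocket and, beyond the pocket's +y end, the lock tower. Origin on the worktable, straight below the pocket point; same axes.
- tower_foot (a point): Foot of the round steel lock tower (45 mm across, top 63 mm above the worktable), 126 mm along the dock's +y from the pocket centre. On its side towards the stone a guide, 30 mm wide and up to 53 mm above the worktable, holds the steel tongue, 43 mm above the worktable, which comes 14 mm out over the end of the seated stone.
- keyway (a point): Centre of the lock's mouth on top of the tower, 63 mm above the worktable; axes as the dock's. A steel ring with a 24 mm opening; 3 mm below its top is a brass plug with a slot, 17 by 6 mm, with a 2.5 mm funnel round it. With the plug unturned the slot's long side lies along x, so the key's wide side goes along x, either way round. Home, the underside of the key's bow rests on the ring.
- wafers (a point): Top of the first of two hidden wafers, 18 mm below the mouth; the second is 9 mm lower; each has a 17 by 5.2 mm slot. They stick at unknown angles from the plug's slot: the first 0.25 to 0.45 rad anticlockwise, the second as much clockwise. They stop the blade with the bow 16 and 7 mm short of home; pressed at 5 to 10 N it drops through each within 0.08 rad of its angle. They then turn with it.
- key_grip (a point): Centre of the black bow (head) of the loose key, 30 mm (key x) by 10 mm (key y, to grip) by 30 mm high. Below it a flat steel blade, 14 (x) by 4 mm (y), reaches 34 mm down; its tip is 49 mm below this point. The same after a half turn about z. It starts upright, blade in the wooden block, bow resting on its top. Home in the lock, this point is 15 mm above the keyway point. 50 g.
- key: The same key; origin at the tip of the blade, z up through the bow.
- stone: The same whetstone; origin at the centre of its underside at the start.
- block_top (a point): Centre of the top of the fixed wooden key block, 70 (x) by 50 (y) by 36 mm high; the key stands in a 16 by 6 mm slot at its centre, parallel to the block's x. Lift the key straight up by more than 40 mm to clear it.
- plug (a joint): Angle of the lock's plug in rad: 0 at rest, positive clockwise seen from above, stop at 1.5; it can be rocked the other way to -0.6. A spring of 0.1 N m per rad brings it back to 0. The blade has about 0.14 rad of play in the slot, so the key must turn that much farther than the plug. Each wafer adds 0.03 N m of friction. The plug drives the tongue.
- ramekin: Bystander: white ramekin bowl 65 mm across, 40 mm high; origin under its centre.
- salt: Bystander: salt shaker 44 mm across, 90 mm high; origin under its centre.
- spice: Bystander: spice jar 41 mm across, 105 mm high; origin under its centre.
Mind the look-alikes: they are no part of the job. Leave any green or red look-alike of the key alone.

How it is judged:
By the outcome, as a careful person would: the job done as asked, in the order asked, and still so for the second after the job is handed in, while the arm keeps its last pose, push and grip.
It also fails if it takes over 58 s, if anything falls off the work surface, if the arm or the gripper's body presses on something with over 40 N, if the wrist force passes 120 N, or if a joint passes its speed limit or range.

ROBOT

A 6-joint arm with a two-finger parallel gripper is mounted at the origin on a cart in front of the work surface, level with it; the furniture and walls round the work are solid. World frame = base frame: x ahead of the robot, y to its left, z up, the work surface at z = 0. Lengths are in m, angles in degrees, forces in N, time in s.
With the tool pointing down it reaches from about 0.3 to 0.75 m from the base axis. Payload 8.5 kg.
Tool frame: the origin (TCP) lies between the finger pads; the fingertips stand 17 mm ahead of it and the grasp point (between the pads) lies 2 mm behind it (env.tip_reach is the distance from the TCP to the fingertips, in m); z points along the fingers, y is the line along which they close (so a half turn about z gives the same grasp; the last joint's range is limited). The gripper opens to 85 mm and grips with 20 to 120 N. Pads are 22 mm wide; open, the fingers measure 114 mm over their backs; the gripper's body (76 mm by 85 mm) begins 54 mm behind the grasp point. The pads swing forward as they close: fully open they stand 13 mm farther back than shut.
Start: joints at [-86.133, 21.807, 74.336, -0, 83.858, -12.336], TCP at [0.153, -0.528, 0.248] pointing down, gripper open.
Joint ranges: [-178.18, 178.18], [-50.72, 133.34], [12.68, 142.11], [-81.47, 261.47], [9.98, 163.14], [-165.26, 165.26]. Speed limits (degrees/s): [136.94, 136.94, 180, 180, 180, 180].

INTERFACE

Orientations are given as a 3x3 rotation matrix whose columns are the frame's x, y, z axes.
In Python, from rig import env, viewer gives the robot as it stands.
- The arm moves only by the tool move_arm, never from a script. Its argument "motion" is a list of rows, each a list of 2 entries, a list of its own where there are three numbers: the shift along the tool's x, y, z normalised to -1 to 1, where 1 is 50 mm, then the turn, a rotation vector about the tool's x, y, z normalised to -1 to 1, where 1 is 8 degrees. A call has 1 to 20 rows; each row shifts and turns the commanded pose from where the row before left it, along the tool's axes as they then stand; what a row does not reach is not made up. A row lasts 1/10 s, in which the tool goes at most 50 mm and 8.59 degrees, less where a joint would pass 70% of its speed; a pose out of reach is approached as far as the arm can. A call with a number of a shift or a turn outside -1 to 1 is refused whole. A call with a gripper value outside its range is refused whole. "claw" is the closure, from 0 (fully open) to 1 (shut), set as the call begins (left out, the last holds). The fingers move at their own pace and stop on an object; "force" is the grip in N (left out, the last holds). Time passes only in rows, so rows that do not move let the fingers close. It gives the time, the measured TCP pose, the force, the opening and the grip force at its end, in the units of the state.
- env.observe(): the state, without advancing time (a new reading comes with each control period).
- viewer.get_image(name): name is "scene" or "top"; returns a dict with "frame" (420x560x3 uint8, red, green, blue), "depth" (420x560 float32, m along the optical axis (not along the pixel's ray), 0 where there is no reading), "fx", "fy", "cx", "cy" (pixels), "k1" (the pictures are not rectified: a ray, as slopes to the right and down, at radius r is drawn at 1 + k1 r^2 times it, then the intrinsics apply), "eye" and "attitude" of the camera in the world. Camera axes: x right, y up, looking along -z (the intrinsics and any distortion apply to the point x, -y, -z); pixel columns grow to the right and rows downward; lengths in m; the calibration is good to about 2 mm. A picture is of the moment at which its call begins.
- env.close_job(): hands the job in; it is judged then, once.
The state is a dict: "time_s": time; "q": joint angles; "qvel": joint speeds; "joint_efforts": joint torques, N m; "position": TCP position; "tool_rot": TCP orientation; "ft_force": force on the tool from outside, world axes, zero at the start; "wrist_torque": the same for the moment, N m; "grip_width": finger opening in m; "gripper_force": force on a finger pad.
Only numpy, scipy, OpenCV 4.12 (cv2) and the standard library are available. Lean on these libraries where they do the work, as an engineer would, in place of code of your own. Each camera call takes 0.05 s, during which the arm holds its last target. There are 200 camera calls.

## Working session

There is one attempt and no reset: what is moved stays moved. The work goes in short steps, Python scripts to look and compute and a tool call to move; the robot and the scene stay as the last step left them, time stands still between calls to the robot, and variables do not carry over. Pictures are saved under pics/ and viewed, at most 10 in all, crops included, and the job is handed in when it is done.

Besides the shell and the picture viewer there is one more tool, called after ">>>" as name(argument=value, ...), one argument or row to a line, values as JSON. move_arm: Moves the arm, as the interface text tells. Scaled input: -1 to 1 covers 50 mm each way for a shift and 8 degrees each way for a turn. Its arguments: {"type":"object","properties":{"motion":{"type":"array","items":{"type":"array"}},"claw":{"type":"number"},"force":{"type":"number"}},"required":["motion"]}

```bash
mkdir -p pics; ls; cat > h.py <<'E'
import numpy as np, cv2
from rig import env, viewer
def grab(n):
    im=viewer.get_image(n); np.savez('%s.npz'%n,**{k:np.array(v) for k,v in im.items()}); return im
def load(n): return dict(np.load('%s.npz'%n))
def pts(im):
    h,w=im['depth'].shape; v,u=np.mgrid[0:h,0:w].astype(float)
    K=np.array([[im['fx'],0,im['cx']],[0,im['fy'],im['cy']],[0,0,1]],float)
    p=cv2.undistortPoints(np.stack([u.ravel(),v.ravel()],1)[:,None],K,np.array([float(im['k1']),0,0,0])).reshape(h,w,2)
    d=im['depth']; c=np.stack([p[...,0]*d,-p[...,1]*d,-d],-1)
    return c@np.array(im['attitude']).T+np.array(im['eye'])
def save(im,name,box=None,s=1):
    f=im['frame']
    if box: f=f[box[1]:box[3],box[0]:box[2]]
    f=cv2.resize(f,None,fx=s,fy=s,interpolation=cv2.INTER_CUBIC)
    cv2.imwrite('pics/'+name,f[...,::-1])
E
python3 - <<'E'
from h import *
for n in('top','scene'):
    im=grab(n); save(im,n+'1.png'); print(n,im['eye'],np.round(im['attitude'],3).tolist(),im['fx'],im['k1'])
print(env.observe())
E
```

```text
pics
top [0.44664922 0.03734357 1.06763317] [[-0.02, 0.997, -0.069], [-1.0, -0.021, -0.011], [-0.012, 0.069, 0.998]] 396.7977332069186 -0.03662150613327855
scene [-0.01323959  0.91023814  0.6780077 ] [[-0.859, 0.264, -0.439], [-0.512, -0.439, 0.738], [0.002, 0.859, 0.512]] 483.2114536425621 -0.05510668946821334
{'time_s': 0.1, 'q': array([-8.61313500e+01,  2.18364530e+01,  7.43793043e+01, -2.95748263e-04,
        8.38588747e+01, -1.23337883e+01]), 'qvel': array([-0.02110342, -0.1797018 , -0.01025269, -0.13042129, -0.01495679,
       -0.04950373]), 'joint_efforts': array([ 2.97017104e-03, -4.49223661e+01, -2.31653810e+01, -1.66583450e-04,
        3.69833841e-03, -1.26100474e-05]), 'position': array([ 0.15346555, -0.52789994,  0.24778637]), 'tool_rot': array([[ 9.60281670e-01,  2.79032446e-01, -9.30042061e-05],
       [ 2.79032328e-01, -9.60280830e-01,  1.29925772e-03],
       [ 2.73224905e-04, -1.27360456e-03, -9.99999152e-01]]), 'ft_force': array([-1.26773273,  0.14519431,  0.37847845]), 'wrist_torque': array([0.04245147, 0.00593363, 0.0059222 ]), 'gripper_force': 0.0, 'grip_width': 0.08524451697947484}
```

View pics/top1.png

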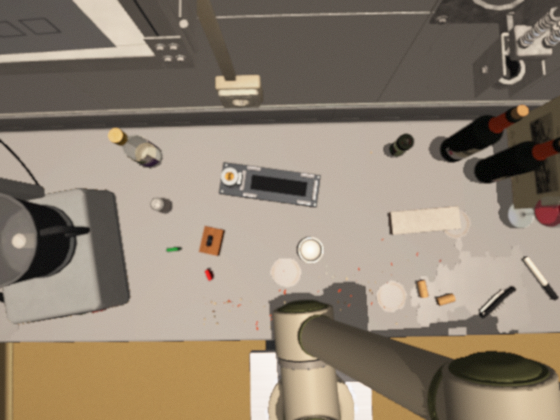

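View pics/scene1.png

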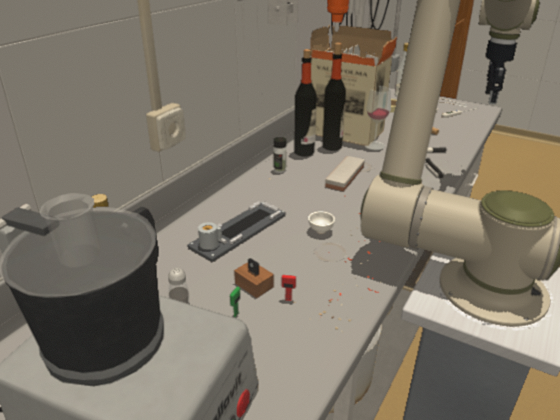

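The top view shows the stone at (425,221), the dock at (270,186) with its tower at (230,176), and the key block at (211,241). Three things could be the key: black in the wooden block (211,241), green (173,249) and red (209,274). The black one standing in the block fits the description. I'll confirm it in a crop while measuring.

```bash
cat > m.py <<'E'
from h import *
im=load('top'); P=pts(im); 
def comp(box,zlo,zhi,dep=None):
    u0,v0,u1,v1=box; q=P[v0:v1,u0:u1].reshape(-1,3); q=q[(q[:,2]>zlo)&(q[:,2]<zhi)]; return q
def rect(q,n):
    r=cv2.minAreaRect((q[:,:2]*1000).astype(np.float32)); print(n,len(q),np.round(r[0],1),np.round(r[1],1),round(r[2],1),'z',np.round(np.median(q[:,2])*1000,1))
t=P[262:290,330:370].reshape(-1,3); print('table z',np.median(P[150:170,330:370,2]))
rect(comp((380,198,478,242),.018,.04),'stone')
rect(comp((212,155,330,212),.006,.03),'dock')
rect(comp((212,155,250,195),.055,.08),'tower')
rect(comp((190,220,232,262),.026,.044),'block')
rect(comp((190,220,232,262),.050,.08),'key')
for b,n in(((295,232,330,268),'ram'),((145,190,172,215),'salt'),((385,130,415,160),'spice')):
    rect(comp(b,.03,.12),n)
E
python3 m.py; python3 - <<'E'
from h import *
a=load('top');save(a,'c1.png',(140,140,340,290),4)
E
```

```text
table z 0.0014095446394587485
stone 1579 [ 489.7 -311.3] [ 60.3 180.1] 3.8 z 29.5
dock 2941 [603.   95.9] [313.9 141.5] 88.6 z 13.7
tower 245 [610.6 195.6] [47.9 44. ] 68.7 z 63.2
block 479 [447.6 252.1] [51.1 70.3] 76.4 z 37.4
key 55 [448.3 252.3] [11.7 28.7] 77.9 z 65.6
ram 161 [418.8  -6.8] [61.9 61.7] 88.8 z 39.9
salt 265 [542.  375.6] [34.6 41.6] 53.1 z 79.8
spice 372 [ 682.5 -246.2] [40.3 41.3] 3.3 z 104.5
```

View pics/c1.png

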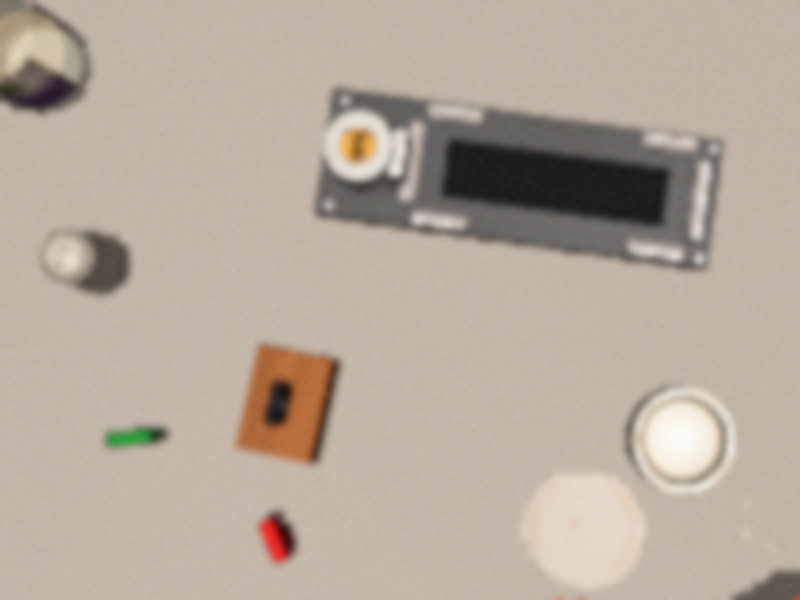

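The crop confirms the black bow standing in the wooden block, at crop (279,402). The green and red ones lie or stand apart. The slot in the plug, at crop (358,146), lies along the dock's x.

```bash
cat > d.py <<'E'
from h import *
import sys
def dock(im,guess=None):
    P=pts(im)
    z=P[...,2]; m=((z>.0085)&(z<.075)&(P[...,0]>.5)&(P[...,0]<.7)&(P[...,1]>-.08)&(P[...,1]<.26)).astype(np.uint8)
    n,l,s,c=cv2.connectedComponentsWithStats(m); k=1+np.argmax(s[1:,4]); 
    q=P[(l==k)]; qb=q[q[:,2]<.018]
    r=cv2.minAreaRect((qb[:,:2]*1000).astype(np.float32)); print('base',r,np.median(qb[:,2]))
    c=np.array(r[0]); a=np.deg2rad(r[2]); a=(a+np.pi/4)%(np.pi/2)-np.pi/4
    R=np.array([[np.cos(a),-np.sin(a)],[np.sin(a),np.cos(a)]])
    loc=(q[:,:2]*1000-c)@R; z=q[:,2]*1000
    # tower
    t=q[(z>58)]; (tc,tr)=cv2.minEnclosingCircle((t[:,:2]*1000).astype(np.float32)); print('tower',tc,tr,'yaw',np.rad2deg(a))
    tl=(np.array(tc)-c)@R; print('tower local',tl)
    for nm,s in(('+x rail',(loc[:,0]>28)&(z>18)&(abs(loc[:,1])<120)&(z<35)),('-x rail',(loc[:,0]<-28)&(z>18)&(z<35)),('-y',(loc[:,1]<-100)&(z>18)&(z<35))):
        print(nm,s.sum(),np.percentile(loc[s],[5,50,95],axis=0).round(1).tolist())
    w=(z>18)&(z<28); e=np.percentile(loc[w],[1,99],axis=0); print('wall ext',e)
    return c,a,R,tc
dock(load('top')); print(); dock(load('scene'))
E
python3 d.py
```

```text
base ((595.4622802734375, 97.94949340820312), (266.4598388671875, 88.47480773925781), 80.9196548461914) 0.013389208470874214
tower (611.0921630859375, 198.1435089111328) 22.543899536132812 yaw -9.080345153808581
tower local [ -0.3785436  101.40508214]
+x rail 85 [[32.4, -111.5], [35.8, -79.2], [39.9, 61.5]]
-x rail 82 [[-39.5, -110.2], [-36.1, -27.8], [-32.1, 60.3]]
-y 93 [[-38.1, -124.3], [2.4, -118.7], [37.5, -102.7]]
wall ext [[ -39.72327068 -124.64010159]
 [  39.95303647  105.0094594 ]]

base ((592.9111938476562, 96.75296020507812), (266.8040466308594, 91.5475845336914), 80.99903106689453) 0.012928650041524159
tower (610.7116088867188, 196.63211059570312) 24.535755157470703 yaw -9.000968933105469
tower local [  1.95500557 101.43410379]
+x rail 44 [[30.8, -115.4], [34.8, -91.6], [39.4, 36.1]]
-x rail 73 [[-40.5, -111.9], [-37.6, 30.8], [-33.7, 61.4]]
-y 78 [[-38.6, -125.3], [-3.1, -118.7], [36.1, -101.7]]
wall ext [[ -40.85007932 -125.69298998]
 [  39.20346364  122.70069992]]
```

>>> move_arm(
  motion=[
    [[0,0,0],[0,0,-0.97]],
    [[0,0,0],[0,0,-0.97]],
    [[0,0,0],[0,0,-0.97]],
    [[0,0,0],[0,0,-0.97]],
    [[0,0,0],[0,0,-0.97]],
    [[0,0,0],[0,0,-0.97]],
    [[0,0,0],[0,0,-0.97]],
    [[0,0,0],[0,0,-0.97]],
    [[0,0,0],[0,0,-0.97]],
    [[0,0,0],[0,0,-0.97]],
    [[0.388,0.7,0],[0,0,0]],
    [[0.388,0.7,0],[0,0,0]],
    [[0.388,0.7,0],[0,0,0]],
    [[0.388,0.7,0],[0,0,0]],
    [[0.388,0.7,0],[0,0,0]],
    [[0.388,0.7,0],[0,0,0]],
    [[0.388,0.7,0],[0,0,0]],
    [[0.388,0.7,0],[0,0,0]],
    [[0.388,0.7,0],[0,0,0]],
    [[0.388,0.7,0],[0,0,0]],
  ],
  claw=0,
)

```text
time_s: 2.1
position: [0.491, -0.3101, 0.248]
tool_rot: [[-0.066, 0.998, -0.001], [0.998, 0.066, 0.0], [0.001, -0.001, -1.0]]
ft_force: [1.1, -0.6, 0.7]
grip_width: 0.0854
gripper_force: 0.0
```

```bash
cat > plan.py <<'E'
from h import *
import sys
from scipy.spatial.transform import Rotation as Ro
# target x y z(mm) yawY(deg, angle of tool y in world)
def plan(x,y,z,yaw):
    s=env.observe(); R=np.array(s['tool_rot']); p=np.array(s['position'])*1000
    a=np.deg2rad(yaw); Y=np.array([np.cos(a),np.sin(a),0]); Z=np.array([0,0,-1.]); T=np.stack([np.cross(Y,Z),Y,Z],1)
    rv=Ro.from_matrix(R.T@T).as_rotvec(degrees=True); d=np.array([x,y,z])-p
    print('t',s['time_s'],'pos',p.round(1),'yaw',np.rad2deg(np.arctan2(R[1,1],R[0,1])).round(2),'F',s['ft_force'].round(1),'w',s['grip_width'],'q1,6',s['q'][[0,5]].round(1))
    print('units turn',(rv/8).round(3),'shift now-axes',(R.T@d/50).round(3),'shift after turn',(T.T@d/50).round(3))
if __name__=='__main__': plan(*map(float,sys.argv[1:5])); print(env.tip_reach)
E
python3 plan.py 489.7 -311.3 120 3.8
```

```text
t 2.1 pos [ 491.  -310.1  248. ] yaw 3.81 F [ 1.1 -0.6  0.7] w 0.08540124185586564 q1,6 [-43.9 -47.8]
units turn [-0.004 -0.004  0.001] shift now-axes [-0.023 -0.026  2.56 ] shift after turn [-0.022 -0.028  2.56 ]
0.017
```

>>> move_arm(
  motion=[
    [[-0.02,-0.026,0.28],[0,0,0]],
    [[0,0,0.28],[0,0,0]],
    [[0,0,0.4],[0,0,0]],
    [[0,0,0.4],[0,0,0]],
    [[0,0,0.4],[0,0,0]],
    [[0,0,0.4],[0,0,0]],
    [[0,0,0.4],[0,0,0]],
    [[0,0,0.4],[0,0,0]],
    [[0,0,0.4],[0,0,0]],
    [[0,0,0.4],[0,0,0]],
    [[0,0,0.3],[0,0,0]],
    [[0,0,0.28],[0,0,0]],
    [[0,0,0.2],[0,0,0]],
    [[0,0,0],[0,0,0]],
  ],
)

```text
time_s: 3.5
position: [0.4881, -0.312, 0.02]
tool_rot: [[-0.066, 0.998, -0.002], [0.998, 0.066, 0.002], [0.002, -0.002, -1.0]]
ft_force: [0.1, -0.4, 0.6]
grip_width: 0.0856
gripper_force: 0.0
```

>>> move_arm(
  motion=[
    [[0,0,0],[0,0,0]],
    [[0,0,0],[0,0,0]],
    [[0,0,0],[0,0,0]],
    [[0,0,0],[0,0,0]],
    [[0,0,0],[0,0,0]],
    [[0,0,0],[0,0,0]],
    [[0,0,0],[0,0,0]],
    [[0,0,0],[0,0,0]],
  ],
  claw=1,
  force=50,
)

```text
time_s: 4.3
position: [0.489, -0.3128, 0.0224]
tool_rot: [[-0.066, 0.998, 0.001], [0.998, 0.066, -0.001], [-0.002, 0.001, -1.0]]
ft_force: [-0.0, 0.3, 5.9]
grip_width: 0.0587
gripper_force: 55.4
```

```bash
python3 plan.py 591.4 73.5 110 -9.05
```

```text
t 4.3 pos [ 489.  -312.8   22.4] yaw 3.81 F [-0.   0.3  5.9] w 0.05874829119704421 q1,6 [-44.3 -48.1]
units turn [0.01  0.01  1.607] shift now-axes [ 7.57   2.559 -1.76 ] shift after turn [ 7.951  0.807 -1.752]
0.017
```

>>> move_arm(
  motion=[
    [[0,0,-0.2],[0,0,0]],
    [[0,0,-0.3],[0,0,0]],
    [[0,0,-0.45],[0,0,0]],
    [[0,0,-0.45],[0,0,0]],
    [[0,0,-0.35],[0,0,0.8]],
    [[0,0,0],[0,0,0.8]],
    [[0.3,0.03,0],[0,0,0]],
    [[0.5,0.05,0],[0,0,0]],
    [[0.65,0.067,0],[0,0,0]],
    [[0.65,0.067,0],[0,0,0]],
    [[0.65,0.067,0],[0,0,0]],
    [[0.65,0.067,0],[0,0,0]],
    [[0.65,0.067,0],[0,0,0]],
    [[0.65,0.067,0],[0,0,0]],
    [[0.65,0.067,0],[0,0,0]],
    [[0.65,0.067,0],[0,0,0]],
    [[0.65,0.067,0],[0,0,0]],
    [[0.65,0.067,0],[0,0,0]],
    [[0.4,0.035,0],[0,0,0]],
    [[0.25,0.03,0],[0,0,0]],
  ],
)

```text
time_s: 6.3
position: [0.5903, 0.0762, 0.1085]
tool_rot: [[0.152, 0.988, -0.002], [0.988, -0.152, 0.0], [0.0, -0.002, -1.0]]
ft_force: [-0.4, -0.3, -4.2]
grip_width: 0.059
gripper_force: 55.3
```

```bash
python3 plan.py 591.4 73.5 60 -9.05; python3 - <<'E'
from h import *
a=grab('top');b=grab('scene'); f=np.hstack([cv2.resize(a['frame'][140:260,190:340],None,fx=2.6,fy=2.6),cv2.resize(b['frame'][150:270,170:320],None,fx=2.6,fy=2.6)])
cv2.imwrite('pics/s2.png',f[...,::-1])
for im in(a,b):
    P=pts(im); z=P[...,2]; m=(z>.085)&(z<.13)&(P[...,0]>.5)&(P[...,0]<.7)&(P[...,1]>-.05)&(P[...,1]<.19)
    q=P[m]; h,e=np.histogram(q[:,2],20); print(h,e[[0,-1]])
    q=q[q[:,2]>.105]if 0 else q
    print(cv2.minAreaRect((q[:,:2]*1000).astype(np.float32)))
E
```

```text
t 6.3 pos [590.3  76.2 108.5] yaw -8.76 F [-0.4 -0.3 -4.2] w 0.059013233852739023 q1,6 [-4.   4.7]
units turn [-0.012 -0.001  0.036] shift now-axes [-0.051  0.031  0.969] shift after turn [-0.05   0.029  0.969]
0.017
[  2   1   2   3   3   1   2   4   2   1   7   2   2   3  21  73 134 134
  53  14] [0.08898699 0.12048976]
((588.5847778320312, 65.77983093261719), (156.4204559326172, 59.85090255737305), 81.28258514404297)
[ 11  48  47  56  49  48  64  41  55  52  62  49 182 470  88  15  16  16
  14  12] [0.08554473 0.12987201]
((588.9888916015625, 80.01718139648438), (180.63233947753906, 89.24757385253906), 88.80856323242188)
```

View pics/s2.png

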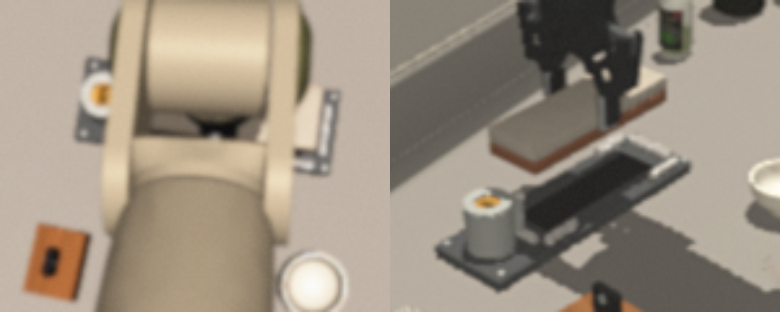

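The stone hangs above the pocket, long axis along the dock. In the right half its far end is at (640,85) and its near end at (515,145). I'll measure its offset from the dock frame.

```bash
cat > st.py <<'E'
from h import *
import sys
a=np.deg2rad(-9.05);R=np.array([[np.cos(a),-np.sin(a)],[np.sin(a),np.cos(a)]]); c=np.array([591.4,73.5])
zt=float(sys.argv[1])
for n in('scene','top'):
    im=load(n);P=pts(im)*1000; l=(P[...,:2]-c)@R; z=P[...,2]
    def ex(x0,x1,y0,y1,z0,z1,ax):
        m=(l[...,0]>x0)&(l[...,0]<x1)&(l[...,1]>y0)&(l[...,1]<y1)&(z>z0)&(z<z1)
        return (m.sum(),)+tuple(np.percentile(l[m][:,ax],[0,2,98,100]).round(1))+((np.median(z[m]).round(1)),) if m.sum()>5 else None
    print(n,'x at +y end',ex(-50,50,45,85,zt-4,zt+4,0)); print('x at -y end',ex(-50,50,-85,-45,zt-4,zt+4,0)); print('y',ex(-25,25,-120,110,zt-4,zt+4,1))
E
python3 st.py 115
```

```text
scene x at +y end (np.int64(232), np.float64(-35.4), np.float64(-34.2), np.float64(24.5), np.float64(26.6), np.float64(115.4))
x at -y end (np.int64(66), np.float64(-34.4), np.float64(-33.6), np.float64(17.1), np.float64(25.0), np.float64(114.7))
y (np.int64(548), np.float64(-86.7), np.float64(-80.1), np.float64(92.3), np.float64(94.2), np.float64(115.3))
top x at +y end (np.int64(56), np.float64(-31.5), np.float64(-31.4), np.float64(-16.7), np.float64(-16.6), np.float64(115.4))
x at -y end (np.int64(189), np.float64(-31.1), np.float64(-30.2), np.float64(26.9), np.float64(28.8), np.float64(115.5))
y (np.int64(302), np.float64(-86.1), np.float64(-85.2), np.float64(61.6), np.float64(66.6), np.float64(115.5))
```

>>> move_arm(
  motion=[
    [[-0.035,0.014,0.15],[0,0,0.036]],
    [[-0.035,0.014,0.2],[0,0,0]],
    [[0,0,0.25],[0,0,0]],
    [[0,0,0.25],[0,0,0]],
    [[0,0,0.2],[0,0,0]],
    [[0,0,0.1],[0,0,0]],
    [[0,0,0],[0,0,0]],
    [[0,0,0],[0,0,0]],
  ],
)

```text
time_s: 7.2
position: [0.5921, 0.0701, 0.0515]
tool_rot: [[0.161, 0.987, 0.001], [0.987, -0.161, -0.0], [0.0, 0.001, -1.0]]
ft_force: [0.2, -0.1, -3.7]
grip_width: 0.0587
gripper_force: 55.3
```

```bash
python3 plan.py 591.4 73.5 60 -9.05; python3 - <<'E'
from h import *
a=grab('top');b=grab('scene'); save(b,'s3.png',(170,170,320,270),5)
E
python3 st.py 58
```

```text
t 7.2 pos [592.1  70.1  51.5] yaw -9.28 F [ 0.2 -0.1 -3.7] w 0.05873903006477125 q1,6 [-4.6  4.7]
units turn [ 0.004 -0.    -0.029] shift now-axes [ 0.064 -0.024 -0.169] shift after turn [ 0.064 -0.023 -0.169]
0.017
scene x at +y end (np.int64(248), np.float64(-32.6), np.float64(-30.9), np.float64(28.2), np.float64(28.9), np.float64(58.3))
x at -y end (np.int64(58), np.float64(-32.3), np.float64(-32.1), np.float64(14.3), np.float64(17.0), np.float64(58.3))
y (np.int64(552), np.float64(-97.5), np.float64(-88.0), np.float64(86.6), np.float64(109.4), np.float64(58.4))
top x at +y end (np.int64(17), np.float64(-23.2), np.float64(-23.2), np.float64(-15.9), np.float64(-15.7), np.float64(59.0))
x at -y end (np.int64(102), np.float64(-28.0), np.float64(-27.2), np.float64(28.1), np.float64(30.0), np.float64(58.8))
y (np.int64(224), np.float64(-91.9), np.float64(-91.4), np.float64(104.2), np.float64(109.5), np.float64(58.7))
```

View pics/s3.png

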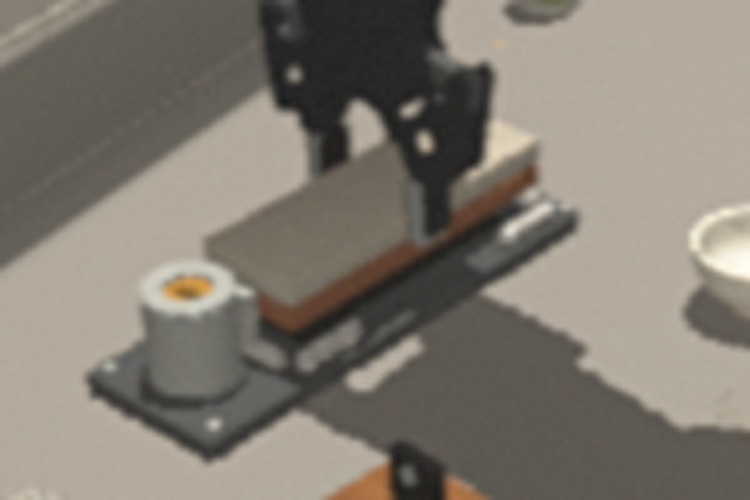

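The stone hovers just over the pocket, its near corner at (290,320) beside the guide at (250,310). It is square with the dock and slightly towards −y. I'll average a few noisy readings.

```bash
python3 - <<'E'
from h import *
p=[];A=[];ys=[];xs=[]
a=np.deg2rad(-9.05);R=np.array([[np.cos(a),-np.sin(a)],[np.sin(a),np.cos(a)]]); c=np.array([591.4,73.5])
for i in range(6):
    im=grab('top'); s=env.observe(); p.append(s['position']*1000); A.append(np.rad2deg(np.arctan2(s['tool_rot'][1,1],s['tool_rot'][0,1])))
    P=pts(im)*1000; l=(P[...,:2]-c)@R; z=P[...,2]; m=(abs(z-59)<3)&(l[...,1]<-45)&(l[...,1]>-110)&(abs(l[...,0])<45)
    ys.append(np.percentile(l[m&(abs(l[...,0])<25)][:,1],1)); xs.append(np.percentile(l[m&(l[...,1]>-88)][:,0],[1,99]))
    # outer end wall, same view
p=np.array(p);print(p.mean(0).round(2),p.std(0).round(2),np.mean(A),((p.mean(0)[:2]-c)@R).round(2)); print(np.mean(ys),np.mean(xs,0))
E
```

```text
[591.99  70.15  51.69] [0.07 0.01 0.12] -9.280808884681742 [ 1.11 -3.21]
-91.65119659676708 [-27.88585128  29.9697549 ]
```

>>> move_arm(
  motion=[
    [[0.036,-0.021,0],[0,0,-0.029]],
    [[0,0,0.05],[0,0,0]],
    [[0,0,0.08],[0,0,0]],
    [[0,0,0.08],[0,0,0]],
    [[0,0,0.06],[0,0,0]],
    [[0,0,0.04],[0,0,0]],
    [[0,0,0],[0,0,0]],
  ],
)

```text
time_s: 8.3
position: [0.591, 0.0721, 0.0355]
tool_rot: [[0.157, 0.988, -0.001], [0.988, -0.157, 0.0], [-0.0, -0.001, -1.0]]
ft_force: [0.7, -0.1, -2.8]
grip_width: 0.0587
gripper_force: 55.3
```

```bash
python3 plan.py 591.4 73.5 34 -9.05
```

```text
t 8.3 pos [591.   72.1  35.5] yaw -9.06 F [ 0.7 -0.1 -2.8] w 0.05872922406651703 q1,6 [-4.4  4.6]
units turn [-0.004  0.    -0.001] shift now-axes [0.03  0.004 0.029] shift after turn [0.03  0.004 0.029]
0.017
```

>>> move_arm(
  motion=[
    [[0,0,0.02],[0,0,0]],
    [[0,0,0.015],[0,0,0]],
    [[0,0,0],[0,0,0]],
  ],
)

```text
time_s: 8.6
position: [0.5912, 0.0721, 0.0344]
tool_rot: [[0.157, 0.988, 0.001], [0.988, -0.157, -0.0], [-0.0, 0.001, -1.0]]
ft_force: [-1.5, 0.6, -0.3]
grip_width: 0.0588
gripper_force: 55.6
```

>>> move_arm(
  motion=[
    [[0,0,0],[0,0,0]],
    [[0,0,0],[0,0,0]],
    [[0,0,0],[0,0,0]],
    [[0,0,0],[0,0,0]],
    [[0,0,0],[0,0,0]],
    [[0,0,-0.2],[0,0,0]],
    [[0,0,-0.4],[0,0,0]],
    [[0,0,-0.6],[0,0,0]],
    [[0,0,-0.6],[0,0,0]],
    [[0,0,-0.6],[0,0,0]],
    [[0,0,-0.3],[0,0,0]],
  ],
  claw=0,
)

```text
time_s: 9.7
position: [0.5917, 0.0721, 0.1727]
tool_rot: [[0.157, 0.988, 0.005], [0.988, -0.157, -0.0], [0.0, 0.005, -1.0]]
ft_force: [0.2, -0.4, -0.3]
grip_width: 0.085
gripper_force: 0.0
```

>>> move_arm(
  motion=[
    [[0,0,0],[0,0,-0.971]],
    [[0,0,0],[0,0,-0.971]],
    [[0,0,0],[0,0,-0.971]],
    [[0,0,0],[0,0,-0.971]],
    [[0,0,0],[0,0,-0.971]],
    [[0,0,0],[0,0,-0.971]],
    [[0,0,0],[0,0,-0.971]],
    [[0,0,0],[0,0,-0.971]],
    [[0,0,0],[0,0,-0.971]],
    [[0,0,0],[0,0,-0.971]],
    [[0,0,0],[0,0,-0.971]],
  ],
)

```text
time_s: 10.8
position: [0.591, 0.0721, 0.1699]
tool_rot: [[-0.973, 0.23, 0.001], [0.23, 0.973, -0.0], [-0.001, 0.0, -1.0]]
ft_force: [-0.5, 0.5, -0.1]
grip_width: 0.0854
gripper_force: 0.0
```

```bash
python3 plan.py 448 252.2 140 76.4
```

```text
t 10.8 pos [591.   72.1 169.9] yaw 76.71 F [-0.5  0.5 -0.1] w 0.08540508937762918 q1,6 [ -4.4 -81.1]
units turn [0.001 0.005 0.039] shift now-axes [3.613 2.849 0.596] shift after turn [3.628 2.829 0.598]
0.017
```

>>> move_arm(
  motion=[
    [[0,0,0],[0,0,0.039]],
    [[0.2,0.156,0],[0,0,0]],
    [[0.363,0.283,0],[0,0,0]],
    [[0.45,0.35,0.06],[0,0,0]],
    [[0.45,0.35,0.06],[0,0,0]],
    [[0.45,0.35,0.06],[0,0,0]],
    [[0.45,0.35,0.06],[0,0,0]],
    [[0.45,0.35,0.06],[0,0,0]],
    [[0.45,0.35,0.06],[0,0,0]],
    [[0.2,0.16,0.06],[0,0,0]],
    [[0.165,0.13,0.06],[0,0,0]],
    [[0,0,0],[0,0,0]],
  ],
)

```text
time_s: 12.0
position: [0.4484, 0.2535, 0.1448]
tool_rot: [[-0.971, 0.24, -0.001], [0.24, 0.971, -0.0], [0.001, -0.0, -1.0]]
ft_force: [0.3, -0.3, -0.1]
grip_width: 0.0856
gripper_force: 0.0
```

```bash
python3 - <<'E'
from h import *
a=grab('top');b=grab('scene')
f=np.hstack([cv2.resize(a['frame'][140:260,190:340],None,fx=2.6,fy=2.6,interpolation=2),cv2.resize(b['frame'][180:300,160:310],None,fx=2.6,fy=2.6,interpolation=2)])
cv2.imwrite('pics/s4.png',f[...,::-1])
P=pts(b)*1000; z=P[...,2]
for n,lo,hi in(('block',33,42),('key',55,70)):
    m=(z>lo)&(z<hi)&(abs(P[...,0]-448)<50)&(abs(P[...,1]-252)<45)
    print(n,cv2.minAreaRect(P[m][:,:2].astype(np.float32)),P[m][:,2].max())
a_=load('top');d=a_['depth']
E
python3 st.py 41; python3 plan.py 448 252.2 55 76.4; python3 d.py|head -3
```

```text
block ((445.3589782714844, 250.44155883789062), (52.34858703613281, 72.63253021240234), 78.18146514892578) 41.83381185805302
key ((446.1498107910156, 250.31475830078125), (10.670387268066406, 30.890933990478516), 75.95037841796875) 69.1491352885275
scene x at +y end (np.int64(52), np.float64(-33.0), np.float64(-32.6), np.float64(26.2), np.float64(26.5), np.float64(40.7))
x at -y end (np.int64(40), np.float64(-32.2), np.float64(-32.1), np.float64(8.8), np.float64(10.5), np.float64(41.0))
y (np.int64(292), np.float64(-75.1), np.float64(-69.1), np.float64(100.8), np.float64(105.7), np.float64(41.0))
top x at +y end (np.int64(336), np.float64(-29.8), np.float64(-29.1), np.float64(28.8), np.float64(30.1), np.float64(41.4))
x at -y end (np.int64(333), np.float64(-30.1), np.float64(-28.8), np.float64(28.5), np.float64(30.4), np.float64(41.7))
y (np.int64(1266), np.float64(-89.9), np.float64(-86.4), np.float64(87.0), np.float64(109.8), np.float64(41.5))
t 12.1 pos [449.5 252.6 145.1] yaw 76.03 F [ 0.1 -0.2  0.2] w 0.08534180393180082 q1,6 [ 16.2 -59.9]
units turn [-0.     0.003 -0.046] shift
[... 586 characters left out ...]
xis=0).round(1).tolist())
                     ~~~~~~~~~~~~~^^^^^^^^^^^^^^^^^^^^^^^^^
    return _quantile_unchecked(
        a, q, axis, out, overwrite_input, method, keepdims, weights)
    return _ureduce(a,
                    func=_quantile_ureduce_func,
    ...<5 lines>...
                    overwrite_input=overwrite_input,
                    method=method)
    r = func(a, **kwargs)
    result = _quantile(arr,
                       quantiles=q,
    ...<2 lines>...
                       out=out,
                       weights=wgt)
    slices_having_nans = np.isnan(arr[-1, ...])
                                  ~~~^^^^^^^^^
IndexError: index -1 is out of bounds for axis 0 with size 0
```

View pics/s4.png

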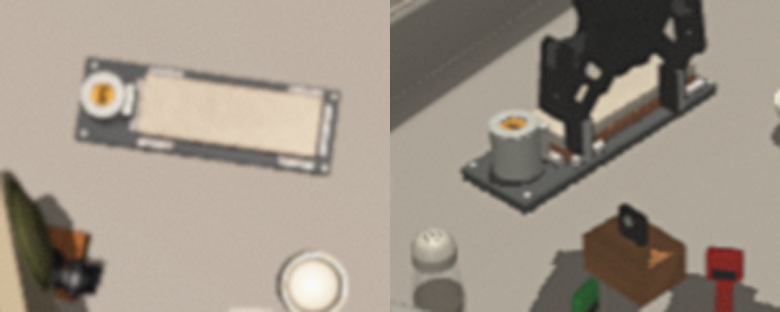

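The left half shows the stone seated squarely between the walls, (130–325, 75–155); depth puts its top 40 mm above the table, level. The right half shows the black key upright in the block at (632,225), with red at (725,270) and green at (587,293) standing apart.

>>> move_arm(
  motion=[
    [[0.028,-0.01,0.1],[0,0,-0.046]],
    [[0,0,0.2],[0,0,0]],
    [[0,0,0.3],[0,0,0]],
    [[0,0,0.3],[0,0,0]],
    [[0,0,0.3],[0,0,0]],
    [[0,0,0.2],[0,0,0]],
    [[0,0,0.14],[0,0,0]],
    [[0,0,0],[0,0,0]],
  ],
)

```text
time_s: 12.9
position: [0.4473, 0.2526, 0.0672]
tool_rot: [[-0.972, 0.235, -0.002], [0.235, 0.972, -0.0], [0.001, -0.001, -1.0]]
ft_force: [0.1, -0.5, 0.2]
grip_width: 0.0856
gripper_force: 0.0
```

>>> move_arm(
  motion=[
    [[0,0,0],[0,0,0]],
    [[0,0,0],[0,0,0]],
    [[0,0,0],[0,0,0]],
    [[0,0,0],[0,0,0]],
    [[0,0,0],[0,0,0]],
    [[0,0,0],[0,0,0]],
    [[0,0,0],[0,0,0]],
    [[0,0,0],[0,0,0]],
    [[0,0,0],[0,0,0]],
    [[0,0,0],[0,0,0]],
    [[0,0,0],[0,0,0]],
    [[0,0,0],[0,0,0]],
  ],
  claw=1,
  force=60,
)

```text
time_s: 14.1
position: [0.4477, 0.2529, 0.0684]
tool_rot: [[-0.972, 0.234, 0.001], [0.234, 0.972, 0.0], [-0.0, 0.0, -1.0]]
ft_force: [-1.1, -0.2, 5.1]
grip_width: 0.0083
gripper_force: 61.4
```

```bash
python3 plan.py 448 252.2 140 76.4; python3 - <<'E'
from h import *
b=grab('scene'); save(b,'s5.png',(210,210,310,310),6)
E
```

```text
t 14.1 pos [447.7 252.9  68.4] yaw 76.46 F [-1.1 -0.2  5.1] w 0.008297004669930112 q1,6 [ 16.3 -60.2]
units turn [0.002 0.003 0.007] shift now-axes [-0.01  -0.012 -1.432] shift after turn [-0.01  -0.013 -1.432]
0.017
```

View pics/s5.png

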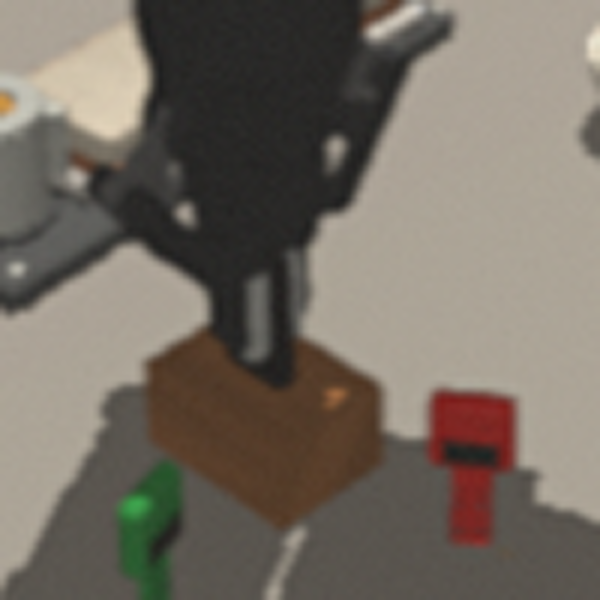

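The gripper holds the black bow just above the block, at (265,330); red (470,430) and green (150,520) are untouched.

>>> move_arm(
  motion=[
    [[0,0,-0.1],[0,0,0]],
    [[0,0,-0.2],[0,0,0]],
    [[0,0,-0.3],[0,0,0]],
    [[0,0,-0.4],[0,0,0]],
    [[0,0,-0.4],[0,0,0]],
    [[0,0,-0.3],[0,0,-0.563]],
    [[0,0,0],[0,0,0]],
  ],
)

```text
time_s: 14.85
position: [0.4483, 0.2531, 0.1553]
tool_rot: [[-0.988, 0.156, 0.004], [0.156, 0.988, 0.001], [-0.004, 0.002, -1.0]]
ft_force: [0.5, 0.7, -0.0]
grip_width: 0.008
gripper_force: 60.7
```

```bash
python3 plan.py 611.2 197.9 150 80.95
```

```text
t 14.85 pos [448.3 253.1 155.3] yaw 81.0 F [ 0.5  0.7 -0. ] w 0.008040709042403602 q1,6 [ 16.3 -64.7]
units turn [0.013 0.028 0.007] shift now-axes [-3.39  -0.582  0.118] shift after turn [-3.391 -0.578  0.106]
0.017
```

>>> move_arm(
  motion=[
    [[-0.15,-0.026,0],[0,0,0]],
    [[-0.3,-0.051,0],[0,0,0]],
    [[-0.45,-0.077,0],[0,0,0]],
    [[-0.5,-0.085,0],[0,0,0]],
    [[-0.5,-0.085,0],[0,0,0]],
    [[-0.5,-0.085,0],[0,0,0]],
    [[-0.45,-0.077,0],[0,0,0]],
    [[-0.3,-0.051,0],[0,0,0]],
    [[-0.15,-0.026,0],[0,0,0]],
    [[-0.09,-0.015,0],[0,0,0]],
    [[0,0,0],[0,0,0]],
    [[0,0,0],[0,0,0]],
  ],
)

```text
time_s: 16.05
position: [0.61, 0.1979, 0.1529]
tool_rot: [[-0.988, 0.157, -0.001], [0.157, 0.988, 0.0], [0.001, -0.0, -1.0]]
ft_force: [0.0, 0.0, -0.8]
grip_width: 0.0081
gripper_force: 60.7
```

```bash
python3 plan.py 611.2 197.9 132 80.95; python3 - <<'E'
from h import *
b=grab('scene'); save(b,'s6.png',(165,170,265,270),6)
s=env.observe(); print(s['position'],s['ft_force'])
a=load('top') # stone-seated earlier picture
P=pts(a)*1000; q=P[(P[...,2]>57)&(P[...,2]<70)&(abs(P[...,0]-611)<35)&(abs(P[...,1]-198)<35)]; print(cv2.minEnclosingCircle(q[:,:2].astype(np.float32)))
P=pts(b)*1000; z=P[...,2]; m=(z>57)&(z<66)&(abs(P[...,0]-611)<35)&(abs(P[...,1]-198)<35); q=P[m];print('ring scene',np.percentile(q,[1,50,99],axis=0).round(1))
E
```

```text
t 16.05 pos [610.  197.9 152.9] yaw 80.96 F [ 0.   0.  -0.8] w 0.00806953686117561 q1,6 [  7.4 -73.6]
units turn [-0.001 -0.004  0.002] shift now-axes [-0.024  0.005  0.419] shift after turn [-0.024  0.005  0.419]
0.017
[0.6099366  0.19793773 0.15312006] [-0.26139914  0.09862488 -0.04735501]
((610.7633056640625, 193.4105682373047), 25.78516387939453)
ring scene [[587.8 174.2  57.3]
 [608.6 195.9  62.8]
 [630.1 217.5  65.4]]
```

View pics/s6.png

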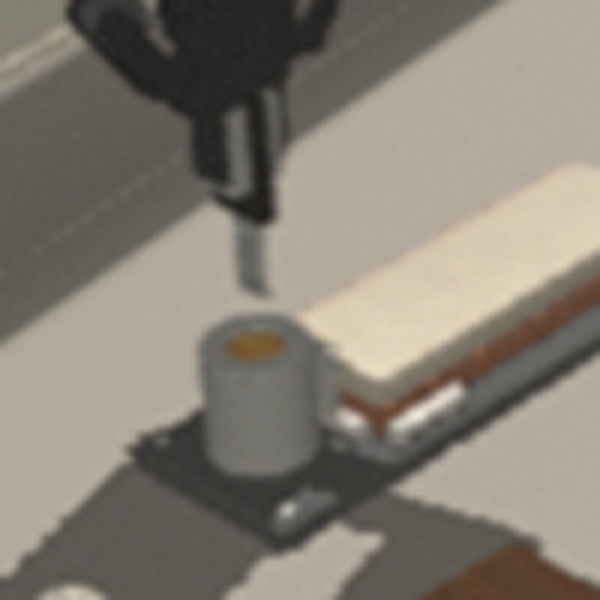

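The key hangs upright with its blade tip at (255,295), right above the brass plug at (255,347).

>>> move_arm(
  motion=[
    [[-0.024,0.005,0.1],[0,0,0]],
    [[0,0,0.15],[0,0,0]],
    [[0,0,0.15],[0,0,0]],
    [[0,0,0.1],[0,0,0]],
    [[0,0,0.05],[0,0,0]],
    [[0,0,0.05],[0,0,0]],
    [[0,0,0.05],[0,0,0]],
    [[0,0,0.05],[0,0,0]],
    [[0,0,0],[0,0,0]],
  ],
)

```text
time_s: 17.0
position: [0.6115, 0.1977, 0.1178]
tool_rot: [[-0.988, 0.157, -0.0], [0.157, 0.988, -0.0], [0.0, -0.0, -1.0]]
ft_force: [0.3, 0.9, -0.1]
grip_width: 0.0082
gripper_force: 60.7
```

>>> move_arm(
  motion=[
    [[0,0,0.04],[0,0,0]],
    [[0,0,0.04],[0,0,0]],
    [[0,0,0.03],[0,0,0]],
    [[0,0,0.03],[0,0,0]],
    [[0,0,0],[0,0,0]],
  ],
)

```text
time_s: 17.5
position: [0.6117, 0.1978, 0.1112]
tool_rot: [[-0.988, 0.157, 0.0], [0.157, 0.988, 0.0], [-0.0, 0.0, -1.0]]
ft_force: [-0.6, -0.8, 1.2]
grip_width: 0.0086
gripper_force: 61.0
```

>>> move_arm(
  motion=[
    [[0,0,0.02],[0,0,0]],
    [[0,0,0.02],[0,0,0]],
    [[0,0,0],[0,0,0]],
  ],
)

```text
time_s: 17.8
position: [0.612, 0.1978, 0.1103]
tool_rot: [[-0.988, 0.157, 0.002], [0.157, 0.988, 0.0], [-0.002, 0.0, -1.0]]
ft_force: [-1.6, -1.0, 8.6]
grip_width: 0.0084
gripper_force: 62.0
```

>>> move_arm(
  motion=[
    [[0,0,0],[0,0,-0.3]],
    [[0,0,0],[0,0,-0.3]],
    [[0,0,0],[0,0,-0.3]],
    [[0,0,0],[0,0,-0.3]],
    [[0,0,0],[0,0,-0.2]],
    [[0,0,0],[0,0,-0.2]],
    [[0,0,0],[0,0,-0.2]],
  ],
)

```text
time_s: 18.5
position: [0.6116, 0.1978, 0.1091]
tool_rot: [[-0.995, -0.095, 0.0], [-0.095, 0.995, 0.0], [-0.0, 0.0, -1.0]]
ft_force: [-0.4, 1.3, 0.5]
grip_width: 0.0084
gripper_force: 60.8
```

>>> move_arm(
  motion=[
    [[0,0,0.03],[0,0,0]],
    [[0,0,0.03],[0,0,0]],
    [[0,0,0.03],[0,0,0]],
    [[0,0,0.03],[0,0,0]],
    [[0,0,0],[0,0,0]],
  ],
)

```text
time_s: 19.0
position: [0.6116, 0.1978, 0.1027]
tool_rot: [[-0.996, -0.093, -0.0], [-0.093, 0.996, 0.0], [0.0, 0.0, -1.0]]
ft_force: [1.2, 1.9, -1.1]
grip_width: 0.0083
gripper_force: 60.6
```

>>> move_arm(
  motion=[
    [[0,0,0.02],[0,0,0.3]],
    [[0,0,0.02],[0,0,0.3]],
    [[0,0,0],[0,0,0.4]],
    [[0,0,0],[0,0,0.4]],
    [[0,0,0],[0,0,0.4]],
    [[0,0,0],[0,0,0]],
  ],
)

```text
time_s: 19.6
position: [0.6119, 0.1979, 0.102]
tool_rot: [[-0.987, 0.159, 0.001], [0.159, 0.987, 0.0], [-0.001, 0.001, -1.0]]
ft_force: [-1.3, 1.8, 4.5]
grip_width: 0.0081
gripper_force: 61.5
```

Back at zero angle and pressing 4.5 N. I'll add a little push and rock clockwise.

>>> move_arm(
  motion=[
    [[0,0,0.02],[0,0,0.3]],
    [[0,0,0],[0,0,0.3]],
    [[0,0,0],[0,0,0.3]],
    [[0,0,0],[0,0,0.3]],
    [[0,0,0],[0,0,0.2]],
    [[0,0,0],[0,0,0.2]],
    [[0,0,0],[0,0,0.2]],
  ],
)

```text
time_s: 20.3
position: [0.6119, 0.1978, 0.1003]
tool_rot: [[-0.917, 0.399, 0.001], [0.399, 0.917, 0.0], [-0.001, 0.001, -1.0]]
ft_force: [1.2, 2.2, 3.3]
grip_width: 0.0082
gripper_force: 61.2
```

>>> move_arm(
  motion=[
    [[0,0,0.02],[0,0,0]],
    [[0,0,0.02],[0,0,0]],
    [[0,0,0],[0,0,0]],
  ],
)

```text
time_s: 20.6
position: [0.6115, 0.1979, 0.0977]
tool_rot: [[-0.918, 0.398, -0.0], [0.398, 0.918, 0.0], [0.0, 0.0, -1.0]]
ft_force: [1.9, 3.0, 1.4]
grip_width: 0.0085
gripper_force: 60.9
```

>>> move_arm(
  motion=[
    [[0,0,0.02],[0,0,0]],
    [[0,0,0.02],[0,0,0]],
    [[0,0,0.02],[0,0,0]],
    [[0,0,0.02],[0,0,0]],
    [[0,0,0],[0,0,0]],
  ],
)

```text
time_s: 21.1
position: [0.6116, 0.1978, 0.0953]
tool_rot: [[-0.918, 0.398, 0.001], [0.398, 0.918, 0.0], [-0.001, 0.0, -1.0]]
ft_force: [-2.5, 2.1, 11.9]
grip_width: 0.0082
gripper_force: 62.4
```

>>> move_arm(
  motion=[
    [[0,0,0],[0,0,0.3]],
    [[0,0,0],[0,0,0.6]],
    [[0,0,0],[0,0,0.7]],
    [[0,0,0],[0,0,0.7]],
    [[0,0,0],[0,0,0.7]],
    [[0,0,0],[0,0,0.7]],
    [[0,0,0],[0,0,0.7]],
    [[0,0,0],[0,0,0.7]],
    [[0,0,0],[0,0,0.7]],
    [[0,0,0],[0,0,0.7]],
    [[0,0,0],[0,0,0.7]],
    [[0,0,0],[0,0,0.7]],
    [[0,0,0],[0,0,0.7]],
    [[0,0,0],[0,0,0.7]],
    [[0,0,0],[0,0,0.5]],
    [[0,0,0],[0,0,0.3]],
    [[0,0,0],[0,0,0]],
  ],
  force=90,
)

```text
time_s: 22.8
position: [0.6119, 0.1977, 0.0954]
tool_rot: [[0.247, 0.969, 0.002], [0.969, -0.247, -0.0], [0.0, 0.002, -1.0]]
ft_force: [-1.1, 1.5, 11.0]
grip_width: 0.0077
gripper_force: 89.8
```

```bash
python3 plan.py 611.2 197.9 95 -13; python3 - <<'E'
from h import *
s=env.observe();print(s['wrist_torque'],s['ft_force'],s['gripper_force'])
b=grab('scene'); save(b,'s7.png',(165,170,265,270),6)
E
```

```text
t 22.8 pos [611.9 197.7  95.4] yaw -14.28 F [-1.1  1.5 11. ] w 0.007712850648314781 q1,6 [ 7.4 21.7]
units turn [ 0.011 -0.001 -0.16 ] shift now-axes [ 0.001 -0.014  0.007] shift after turn [ 0.002 -0.014  0.007]
0.017
[0.33340568 0.24169498 0.20583637] [-1.10003661  1.50958705 10.96752466] 89.80065822601318
```

View pics/s7.png

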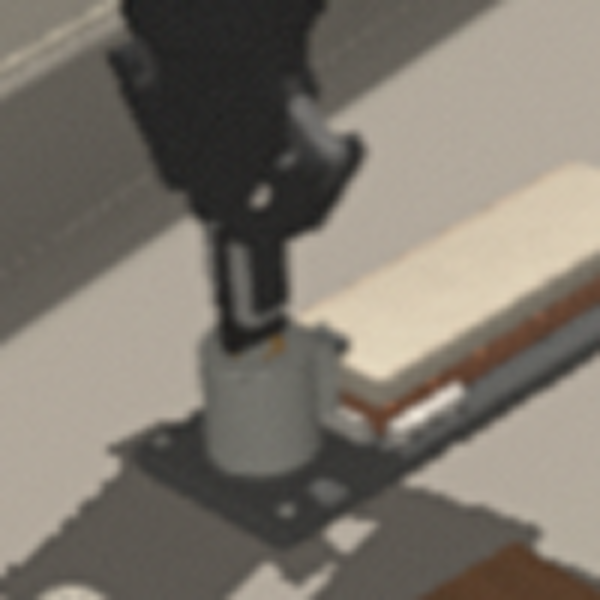

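The tongue, the dark piece at (340,335), is out over the stone's end, and the bow rests on the ring. A few more degrees should bring it firmly to the stop.

>>> move_arm(
  motion=[
    [[0,0,0],[0,0,0.25]],
    [[0,0,0],[0,0,0.25]],
    [[0,0,0],[0,0,0]],
    [[0,0,0],[0,0,0]],
  ],
)

```text
time_s: 23.25
position: [0.6119, 0.1977, 0.0954]
tool_rot: [[0.313, 0.95, 0.002], [0.95, -0.313, -0.0], [0.0, 0.002, -1.0]]
ft_force: [-1.2, 1.9, 10.4]
grip_width: 0.0072
gripper_force: 89.8
```

```bash
python3 - <<'E'
from h import *
for i in range(4):
    grab('scene'); s=env.observe();print(s['time_s'],s['position'].round(4),s['wrist_torque'].round(3),s['ft_force'].round(1),np.rad2deg(np.arctan2(s['tool_rot'][1,1],s['tool_rot'][0,1])).round(2))
im=grab('top'); P=pts(im)*1000;z=P[...,2]
for n,x,y in(('ram',418.8,-6.8),('salt',542,375.6),('spice',682.5,-246.2)):
    m=(abs(P[...,0]-x)<40)&(abs(P[...,1]-y)<40)&(z>30)&(z<120); print(n,cv2.minAreaRect(P[m][:,:2].astype(np.float32))[0] if m.any() else None)
E
python3 st.py 41
```

```text
23.3 [0.6119 0.1977 0.0954] [0.315 0.259 0.175] [-1.8  1.9 11.6] -18.22
23.35 [0.6119 0.1977 0.0954] [0.302 0.242 0.21 ] [-1.2  1.4 11. ] -18.22
23.4 [0.6119 0.1976 0.0954] [0.323 0.236 0.135] [-1.   2.9 11.2] -18.21
23.45 [0.6119 0.1977 0.0954] [0.349 0.288 0.208] [-1.   1.4 10.8] -18.21
ram (418.8497314453125, -6.764287948608398)
salt (541.772705078125, 375.9488220214844)
spice (682.7442626953125, -246.078369140625)
scene x at +y end (np.int64(209), np.float64(-32.8), np.float64(-32.5), np.float64(25.4), np.float64(27.8), np.float64(41.0))
x at -y end (np.int64(191), np.float64(-34.7), np.float64(-34.1), np.float64(26.3), np.float64(27.8), np.float64(41.1))
y (np.int64(726), np.float64(-93.2), np.float64(-88.3), np.float64(87.0), np.float64(105.2), np.float64(41.1))
top x at +y end (np.int64(334), np.float64(-30.1), np.float64(-29.0), np.float64(28.8), np.float64(30.7), np.float64(41.2))
x at -y end (np.int64(343), np.float64(-30.2), np.float64(-29.3), np.float64(28.8), np.float64(30.1), np.float64(41.4))
y (np.int64(1234), np.float64(-90.0), np.float64(-86.0), np.float64(83.2), np.float64(89.2), np.float64(41.4))
```

>>> move_arm(
  motion=[
    [[0,0,0],[0,0,0]],
    [[0,0,0],[0,0,0]],
    [[0,0,0],[0,0,0.3]],
    [[0,0,0],[0,0,0.3]],
    [[0,0,0],[0,0,0]],
  ],
  force=115,
)

```text
time_s: 24.0
position: [0.6119, 0.1976, 0.0954]
tool_rot: [[0.392, 0.92, 0.002], [0.92, -0.392, -0.0], [0.0, 0.002, -1.0]]
ft_force: [-2.0, 2.2, 11.4]
grip_width: 0.007
gripper_force: 114.0
```

```bash
python3 - <<'E'
from h import *
T=[]
for i in range(8):
    b=grab('scene'); s=env.observe();T.append(s['wrist_torque'])
print(np.mean(T,0),s['position'].round(4),s['ft_force'].round(1),s['grip_width'],np.rad2deg(np.arctan2(s['tool_rot'][1,1],s['tool_rot'][0,1])).round(2))
save(b,'s8.png',(180,190,250,260),8)
E
```

```text
[0.27681934 0.28961349 0.37953739] [0.6119 0.1976 0.0954] [-2.   1.  11.4] 0.007010183491264034 -22.99
```

View pics/s8.png

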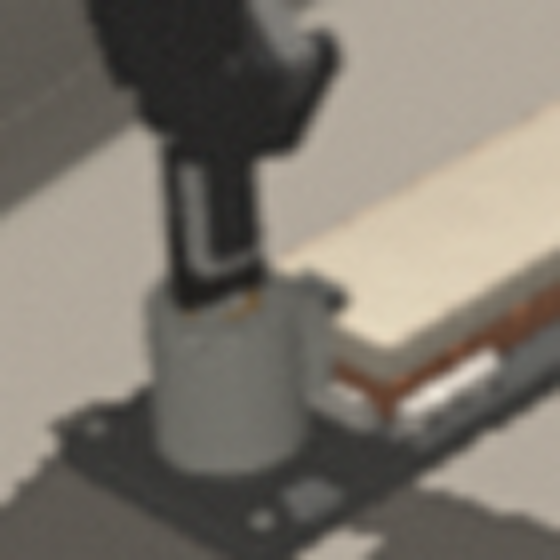

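The tongue at (325,290) lies over the stone's end. The torque has risen to 0.38 N m, so the plug is against its stop, and the key is still home at z 95.4 mm with 11 N of push. I'm handing in.

```bash
python3 -c "
from rig import env
print(env.close_job())"
```

```text
the job is handed in; nothing more can be done
None
```

The whetstone is seated flat and square, and the key is fully home and turned clockwise to its stop, with the tongue over the stone's end; I handed in at about 24 s, still gripping the key, with the bystanders unmoved.

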